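# Fit a rod core in the test coil and hold the field tester pen over its end

### The arm

A 6-joint arm with a two-finger parallel gripper is mounted at the origin on the work surface. World frame = base frame: x ahead of the robot, y to its left, z up, the work surface at z = 0. Lengths are in mm, angles in rad, forces in N, time in s.
With the tool pointing down it reaches from about 275 to 1000 mm from the base axis. Payload 8.4 kg.
Tool frame: the origin (TCP) lies at the very end of the fingers, on their centre line; the grasp point (between the pads) lies 19 mm behind it; z points along the fingers, y is the line along which they close (so a half turn about z gives the same grasp; the last joint's range is limited). The gripper opens to 85 mm and grips with 20 to 120 N. Pads are 22 mm wide; open, the fingers measure 114 mm over their backs; the gripper's body (76 mm by 85 mm) begins 54 mm behind the grasp point. The pads swing forward as they close: fully open they stand 13 mm farther back than shut.
Start: joints at [1.221, 0.353, 1.633, -0, 1.155, -0.002], TCP at [213.018, 587.581, 231.281] pointing down, gripper open.
Joint ranges: [-2.63, 2.63], [-0.92, 2.1], [0.06, 2.66], [-1.3, 4.44], [0, 2.69], [-3.02, 3.02]. Speed limits (rad/s): [2.22, 2.22, 2.79, 3.14, 3.14, 3.14].

### API

Orientations are given as [roll, pitch, yaw] about the fixed x, y, z axes, in that order (R = Rz(yaw) Ry(pitch) Rx(roll)).
In Python, from rig import sensors, grab_frame, camera_params, order gives the robot as it stands. The module is installed in compiled form; this text tells all that it offers.
- The arm moves only by the tool move_arm, never from a script. Its argument "motion" is a list of rows, each a list of 7 numbers: the turn, a rotation vector about the tool's x, y, z in a scale on which 1.0 is pi/2 rad, then the shift along the tool's x, y, z in normalised numbers (1 is 1 m), then the finger opening in m, from 0 to 0.0854. A call has 1 to 8 rows; each row is the pose to reach, as a shift and turn from the pose commanded when the call began, along the tool's axes at that moment; what a row does not reach only later rows make up. A row lasts 1/8 s, in which the tool goes at most 62.5 mm and 10.7 degrees, less where a joint would pass 70% of its speed; a pose out of reach is approached as far as the arm can. No shift or turn number may pass 1 either way. A call with a gripper value outside its range is refused whole. The fingers move at their own pace and stop on an object; "grip_force" is the grip in N (left out, the last holds). Time passes only in rows, so rows that repeat a pose let the fingers close. It gives the time, the measured TCP pose, the force, the opening and the grip force at its end, in the units of the state.
- sensors.sense(): the state, without advancing time (a new reading comes with each control period).
- grab_frame(name): name is "scene" or "top" or "wrist"; returns (picture, depth): 480x640x3 uint8, red, green, blue; 480x640 float32, mm along the optical axis (not along the pixel's ray), 0 where there is no reading.
- camera_params(name): a dict with "camera_matrix" (3x3 intrinsics, pixels), "world_from_camera" (4x4, takes a point from camera to world coordinates). Camera axes: x right, y down, z forward; pixel columns grow to the right and rows downward; lengths in mm; the calibration is good to about 2 mm. A picture is of the moment at which its call begins: read the wrist's pose just before it. camera_params takes no time and is no camera call; for the wrist camera it gives the pose at the moment of the call.
- order.sign_off(): hands the job in; it is judged then, once.
The state is a dict: "clock": time; "qpos": joint angles; "qvel": joint speeds; "joint_efforts": joint torques, N m; "eef_pos": TCP position; "tcp_rot": TCP orientation; "contact_force": force on the tool from outside, world axes, zero at the start; "wrist_torque": the same for the moment, N m; "opening": opening from 0.0 (shut) to 1.0 (fully open); "grasp_force": force on a finger pad.
Only numpy, scipy, OpenCV 4.12 (cv2) and the standard library are available. Lean on these libraries where they do the work, as an engineer would, in place of code of your own. Each camera call takes 0.05 s, during which the arm holds its last target. There are 200 camera calls.

### The job

Fit the long ferrite core from the rack into the upright coil on the test jig: lower it end-down into the bore, let go only once its end is inside (ferrite chips), and leave it standing on the bottom. Then take the magnetic-field tester pen out of its stand, lift it clear over the meter without knocking the meter, and hold it upright, tip down, centred over the top end of the core with a gap of about 8 mm, never touching the core or the coil with it. Finish there, holding the pen motionless in the air and not letting go; leave the short cores in the rack and the things on the meter where they are.

Things in the scene. Friction and masses are not known exactly. Their poses are not given: they have to be found in the camera images.
- core_long: the long ferrite core: a dark grey plain round rod, 10 mm thick, 80 mm long, 31 g, upright in one of the rack's three holes (which one varies); told from the two short cores by its length only. Origin at the centre of its lower end, z along the rod to its upper end. In the rack its lower end is 10 mm above the bench and it stands 50 mm out of the rack
- core_top (a point): the centre of the long core's upper end face (80 mm along its z axis); the pen is to end above this point
- core_short_a: a short ferrite core, same grey rod 10 mm thick but 55 mm long, standing 25 mm out of the rack; origin at the centre of its lower end. Stays in the rack
- core_short_b: the other short ferrite core, 10 mm thick and 55 mm long, standing 25 mm out of the rack; origin at the centre of its lower end. Stays in the rack
- rack: fixed wooden block, 44 mm (its x) by 130 mm (its y), 40 mm high, with three upright holes in a row along its y axis, 42 mm apart, each 11 mm wide and 30 mm deep. Origin under its centre, on the bench. Fingers closing along its x axis clear the neighbouring cores
- jig: fixed test jig: dark bakelite base 80 mm (its x) by 110 mm (its y), 20 mm high; in its middle an upright copper-wound coil on a white bobbin (square 46 mm flanges, top 70 mm above the bench); two black binding posts 40 mm high over the bench at y = +43 mm, x = -22 and +22 mm. Origin under the coil's axis, on the bench. May be left or right of the meter
- coil_mouth (a point): centre of the mouth of the coil's bore, on top of the bobbin, 70 mm above the bench. The bore is vertical, 13 mm wide, with a countersink 19 mm wide and 3 mm deep at the top, and 50 mm deep; a long core standing on its bottom sticks 30 mm out, its top 100 mm above the bench
- pen: magnetic-field tester pen: a smooth round white plastic stick, 130 mm long, 15 mm thick from 26 to 122 mm above its tip, with a clear tapered tip (8 mm wide at the very end) and a grey button 10 mm thick on the top 8 mm; about 45 g. Origin at the centre of its tip, z along the pen away from the tip. Stands tip down in its stand, tip 5 mm above the bench, the upper 80 mm sticking out
- pen_tip (a point): the centre of the pen's tip (same point as the pen's origin)
- stand: fixed round grey pen stand, foot 66 mm across, 55 mm high, with an upright bore 16.6 mm wide and 50 mm deep. Origin under its centre, on the bench. Always on the other side of the meter from the jig
- meter: fixed beige bench measuring instrument, 300 mm (its x) by 210 mm (its y), top at 100 mm above the bench, with terminals reaching 18 mm out of its front (-x) face; it stands between the jig and the pen stand. Origin under its centre, on the bench. With the things on it the highest point is 119 mm above the bench
- calculator: a desk calculator, 150 x 100 mm, 19 mm high with its keys, lying on the meter; origin at the centre of its underside
- toroid: a copper-wound ring choke, 26 mm across, 12 mm high with two short pins up (18 mm in all), lying on the meter near its front; origin at the centre of its underside
Not all that is in view belongs to the job. Of the things like the jig, leave any that is green, red or turquoise; of the rest the larger one is meant.

How it is judged:
By the outcome, as a careful person would: the job done as asked, in the order asked, and still so for the second after the job is handed in, while the arm keeps its last pose, push and grip.
It also fails if it takes over 70 s, if anything falls off the work surface, if the arm or the gripper's body presses on something with over 40 N, if the wrist force passes 120 N, or if a joint passes its speed limit or range.

## Working session

There is one attempt and no reset: what is moved stays moved. The work goes in short steps, Python scripts to look and compute and a tool call to move; the robot and the scene stay as the last step left them, time stands still between calls to the robot, and variables do not carry over. Pictures are saved under pics/ and viewed, at most 12 in all, crops included, and the job is handed in when it is done.

Besides the shell and the picture viewer there is one more tool, called as name([rows], argument=value, ...), one row to a line, values as JSON. move_arm: Moves the arm, as the interface text tells. Its arguments: {"type":"object","properties":{"motion":{"type":"array","items":{"type":"array","items":{"type":"number"}}},"grip_force":{"type":"number"}},"required":["motion"]}

```bash
mkdir -p pics
python3 - <<'E'
from rig import sensors, grab_frame, camera_params
import cv2,numpy as np
s=sensors.sense(); print({k:np.round(v,3).tolist() for k,v in s.items()})
for n in ["scene","top"]:
    p,d=grab_frame(n); cv2.imwrite(f"pics/{n}0.png",p[:,:,::-1]); np.savez(f"{n}0.npz",p=p,d=d)
    c=camera_params(n); print(n,np.round(c["camera_matrix"],1).tolist(),np.round(c["world_from_camera"],3).tolist())
E
```

```text
{'clock': 0.0, 'qpos': [1.221, 0.354, 1.634, 0.0, 1.155, -0.002], 'qvel': [-0.001, -0.0, -0.0, 0.001, 0.001, -0.0], 'joint_efforts': [-0.001, -60.527, -34.206, 0.0, 0.009, 0.0], 'eef_pos': [212.841, 587.129, 230.566], 'tcp_rot': [-3.14, -0.0, 2.794], 'contact_force': [-0.348, 1.059, -0.148], 'wrist_torque': [0.04, -0.01, 0.043], 'grasp_force': 0.0, 'opening': 0.997}
scene [[439.9, 0.0, 317.2], [0.0, 439.9, 238.9], [0.0, 0.0, 1.0]] [[-0.083, 0.533, -0.842, 1174.463], [0.997, 0.049, -0.068, 139.132], [0.005, -0.844, -0.536, 580.861], [0.0, 0.0, 0.0, 1.0]]
top [[608.5, 0.0, 317.9], [0.0, 608.5, 241.6], [0.0, 0.0, 1.0]] [[-0.024, -0.979, 0.204, 160.56], [-1.0, 0.023, -0.007, 68.622], [0.002, -0.204, -0.979, 1481.361], [0.0, 0.0, 0.0, 1.0]]
```

View pics/scene0.png

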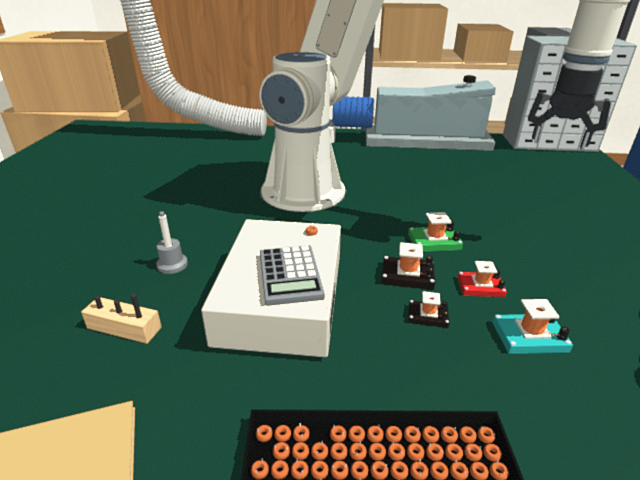

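View pics/top0.png

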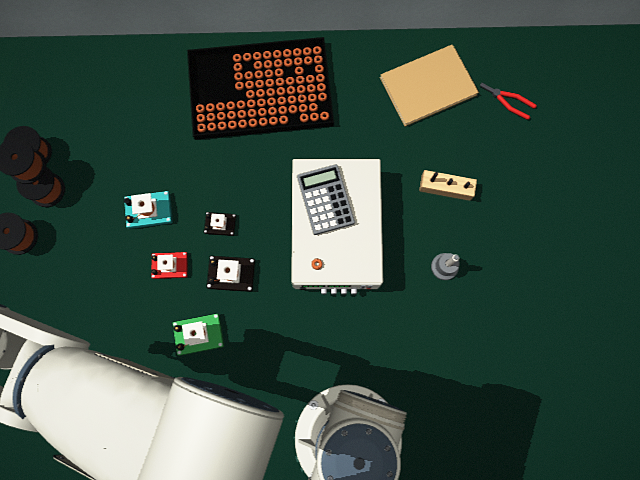

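The scene view shows the rack at (120,318) with cores at (98,302), (118,306) and (136,305). The pen is at (166,240) and the meter at (280,280).

In the top view, the jig-like things are:
- green (197,334)
- red (168,264)
- turquoise (148,208)
- black, large (231,272)
- black, small (221,222)

The larger black one at (231,272) is meant, since the coloured ones are excluded. The core at top (433,176), scene (136,305), looks longest. I'll confirm both in one enlarged crop.

```bash
cat > h.py <<'E'
import numpy as np,cv2
from rig import sensors,grab_frame,camera_params
def ray(c,uv):
    K=np.array(c["camera_matrix"]);T=np.array(c["world_from_camera"])
    d=T[:3,:3]@np.linalg.inv(K)@[uv[0],uv[1],1]; return T[:3,3],d
def onz(c,uv,z):
    o,d=ray(c,uv); return o+d*(z-o[2])/d[2]
def cross(r1,r2):
    (o1,d1),(o2,d2)=r1,r2
    s=np.linalg.lstsq(np.c_[d1,-d2],o2-o1,rcond=None)[0]
    a,b=o1+d1*s[0],o2+d2*s[1]; return (a+b)/2,np.linalg.norm(a-b)
def cloud(c,d):
    v,u=np.mgrid[:480,:640]; K=np.array(c["camera_matrix"]);T=np.array(c["world_from_camera"])
    P=np.stack([(u-K[0,2])/K[0,0]*d,(v-K[1,2])/K[1,1]*d,d],-1)
    return P@T[:3,:3].T+T[:3,3]
E
python3 - <<'E'
from h import *
S=np.load("scene0.npz");T=np.load("top0.npz")
f=lambda p,x,y,w,h:cv2.resize(p[y:y+h,x:x+w,::-1],(400,300),interpolation=cv2.INTER_CUBIC)
cv2.imwrite("pics/m1.png",np.vstack([np.hstack([f(S['p'],74,278,96,72),f(S['p'],370,200,200,150)]),np.hstack([f(T['p'],408,150,80,60),f(T['p'],110,180,160,120)])]))
P=cloud(camera_params("top"),T['d']); z=P[...,2]
print("table z",np.median(z[300:320,450:600]))
for n,(x0,x1,y0,y1) in dict(meter=(280,392,150,300),rack=(410,485,160,205),stand=(425,470,240,285),jig=(200,262,250,295)).items():
    q=P[y0:y1,x0:x1]; zz=q[...,2]; m=(zz>12)
    print(n,m.sum(),np.round(np.percentile(zz[m],[1,25,50,75,90,99,100]),0), np.round(q[m].min(0)),np.round(q[m].max(0)))
    for lo,hi in [(15,25),(35,45),(62,75),(50,60),(80,95),(95,105),(105,140)]:
        k=(zz>lo)&(zz<hi)
        if k.sum()>5: r=cv2.minAreaRect(q[k][:,:2].astype(np.float32)); print(lo,hi,k.sum(),np.round(q[k].mean(0),1),np.round(r[0],1),np.round(r[1],1),round(r[2],1))
E
```

```text
table z 0.303585893576269
meter 11773 [  40.   99.  101.  107.  118.  123. 1481.] [161. -92.  12.] [ 692.  123. 1481.]
15 25 33 [349.6  19.3  22. ] [350.5  19. ] [205.3   3.1] 88.7
35 45 156 [344.   19.8  40.8] [341.7  21.1] [200.1  17.5] 88.1
62 75 62 [348.2  29.3  69.6] [348.5  22.7] [199.    4.3] 87.7
50 60 23 [346.6  -0.7  54.4] [344.1  20.5] [185.7  11. ] 88.7
80 95 461 [443.9  11.9  92.3] [498.2  15.5] [210.2 305.8] 88.5
95 105 7629 [479.6   7.6 100.2] [499.2  15.6] [210.  302.1] 88.5
105 140 3256 [531.5  36.3 115.5] [499.1  15.8] [205.4 294.6] 89.1
rack 1127 [  15.   36.   40.   43.   47. 1122. 1481.] [ 161. -333.   12.] [ 642.   69. 1481.]
15 25 83 [ 583.7 -261.    19.3] [ 584. -257.] [137.1  39.7] 61.2
35 45 764 [ 600.5 -265.6   40.1] [ 601.3 -266.5] [130.6  47.2] 77.2
62 75 36 [ 598.8 -271.3   67.4] [ 600.4 -265.6] [92.5 10.9] 79.7
50 60 18 [ 599.3 -266.3   55.5] [ 601.7 -265.7] [90.7 10.2] 76.8
80 95 13 [ 610.3 -224.7   89. ] [ 610.3 -224.6] [9.1 7. ] 14.5
stand 523 [  12.   31.   54.   59.  108. 1481. 1481.] [ 161. -277.   12.] [ 431.   69. 1481.]
15 25 59 [ 388.9 -235.    18.7] [ 391.9 -238.3] [61.3 33.8] 29.7
35 45 25 [ 387.5 -235.3   40.2] [ 390.5 -238.7] [48.7 23.8] 39.6
62 75 18 [ 397.5 -246.6   66.9] [ 400.4 -249.3] [26.4 35.2] 40.0
50 60 220 [ 397.  -246.3   55.1] [ 398.6 -248.8] [46.5 47. ] 41.7
80 95 12 [ 396.9 -244.5   88.8] [ 397.1 -245.1] [13.3  6.5] 32.0
95 105 7 [ 395.1 -246.3  100.4] [ 394.8 -246.7] [11.3  4. ] 49.4
105 140 46 [ 397.8 -247.6  125.9] [ 399.4 -249.1] [13.  14.3] 44.6
jig 1505 [  14.   19.   23.   57.   72.   78. 1481.] [161.  69.  12.] [ 436.  333. 1481.]
15 25 878 [389.  268.1  20.4] [393.1 274.7] [110.9  80.6] 84.9
35 45 65 [396.7 312.1  39.9] [387.1 298.9] [71.8 53.3] 62.3
62 75 323 [392.9 274.6  70. ] [393.5 275. ] [47.3 46.7] 85.5
50 60 8 [396.5 278.5  53.8] [396.7 278.4] [ 3.4 13.4] 38.8
```

View pics/m1.png

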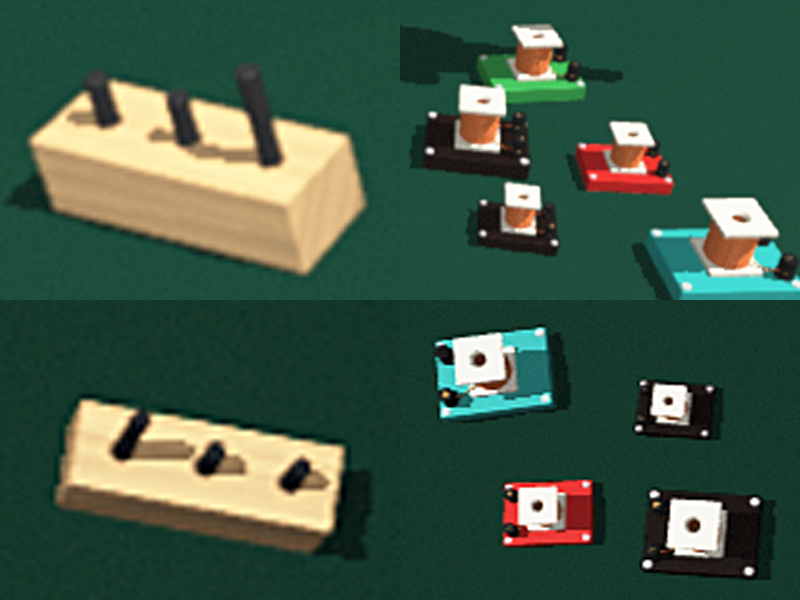

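The crop confirms both: the +y end core (scene (136,305), top (433,176)) is clearly longer than the other two. The large black jig at top (231,272) measures 110x80 mm. Next I'll compute the first hop to above the core and get the wrist camera offset.

```bash
cat >> h.py <<'E'
def rel(cmd,tgt):
    "cmd,tgt: x,y,z mm, yaw (tool down). prints turn about tool z, shift in tool axes m"
    R=np.array([[np.cos(cmd[3]),np.sin(cmd[3]),0],[np.sin(cmd[3]),-np.cos(cmd[3]),0],[0,0,-1]])
    s=R.T@(np.array(tgt[:3])-cmd[:3])/1000; t=-(tgt[3]-cmd[3])
    print("turn z %.4f shift"%t,np.round(s,4),"min rows %.1f"%max(np.linalg.norm(s)/.0625,abs(t)/.1867))
E
python3 - <<'E'
from h import *
c=camera_params("wrist");T=np.array(c["world_from_camera"]);s=sensors.sense()
y=2.794;R=np.array([[np.cos(y),np.sin(y),0],[np.sin(y),-np.cos(y),0],[0,0,-1]])
print(np.round(R.T@(T[:3,3]-s["eef_pos"]),1),np.round(R.T@T[:3,:3],3).tolist(),np.round(c["camera_matrix"],1).tolist())
rel((213,587.6,231.3,2.794),(590,-180,250,1.359))
E
```

```text
[  78.     0.7 -142.6] [[-0.001, -0.952, -0.306], [1.0, -0.0, -0.002], [0.002, -0.306, 0.952]] [[391.9, 0.0, 321.3], [0.0, 391.9, 236.3], [0.0, 0.0, 1.0]]
turn z 1.4350 shift [-0.6159 -0.5933 -0.0187] min rows 13.7
```

Careful with the scale: turns go in shares of pi/2 rad. That gives: 0.7 rad is 0.4456.

move_arm([
  [0,0,0.0318,-0.02,-0.02,-0.01,0.0854],
  [0,0,0.0764,-0.055,-0.05,-0.02,0.0854],
  [0,0,0.1401,-0.095,-0.09,-0.02,0.0854],
  [0,0,0.2037,-0.135,-0.13,-0.02,0.0854],
  [0,0,0.2674,-0.175,-0.17,-0.02,0.0854],
  [0,0,0.331,-0.215,-0.21,-0.02,0.0854],
  [0,0,0.3947,-0.255,-0.25,-0.02,0.0854],
  [0,0,0.4456,-0.3,-0.29,-0.02,0.0854],
])

```text
clock: 1.1
eef_pos: [396.5, 211.0, 251.3]
tcp_rot: [3.141, -0.0, 2.091]
contact_force: [1.5, 0.3, -0.1]
opening: 0.999
grasp_force: 0.0
```

Run:
```python
from h import *
s=sensors.sense();e=s["eef_pos"];print(np.round(e,1),np.round(s["tcp_rot"],3))
rel((*e[:2],251.3,2.094),(590,-180,250,1.359))
```

```text
[396.5 211.  251.3] [ 3.141 -0.     2.091]
turn z 0.7350 shift [-0.4354 -0.0277  0.0013] min rows 7.0
```

The hop brought the camera almost over the jig, so I'll take a wrist shot here for later.

Run:
```python
from h import *
p,d=grab_frame("wrist"); c=camera_params("wrist"); np.savez("w1.npz",p=p,d=d,T=c["world_from_camera"])
p,d=grab_frame("wrist"); c=camera_params("wrist"); np.savez("w1.npz",p=p,d=d,T=c["world_from_camera"])
cv2.imwrite("pics/w1.png",p[:,:,::-1])
e=sensors.sense();print(np.round(e["eef_pos"],1),np.round(e["qvel"],3))
```

```text
[397.9 208.3 251.2] [ 0.088  0.009 -0.007  0.043  0.     0.039]
```

View pics/w1.png

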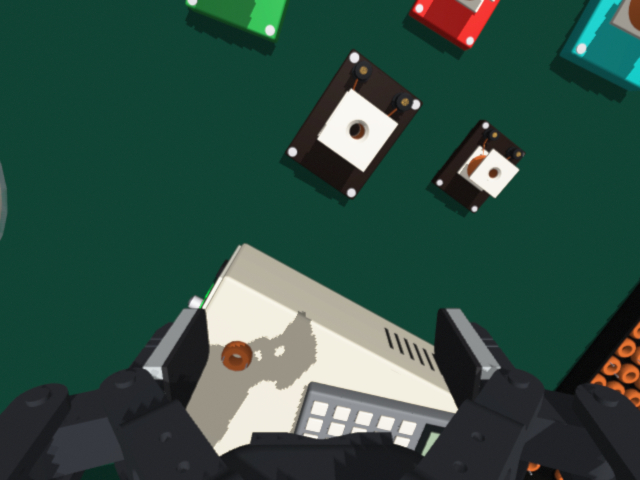

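Converted, 0.735 rad is 0.4679.

move_arm([
  [0,0,0.0382,-0.02,-0.001,0,0.0854],
  [0,0,0.0891,-0.07,-0.005,0,0.0854],
  [0,0,0.1528,-0.13,-0.01,0,0.0854],
  [0,0,0.2165,-0.19,-0.015,0,0.0854],
  [0,0,0.2801,-0.25,-0.02,0,0.0854],
  [0,0,0.3501,-0.31,-0.023,0,0.0854],
  [0,0,0.4138,-0.37,-0.026,0,0.0854],
  [0,0,0.4679,-0.43,-0.028,0,0.0854],
])

```text
clock: 2.2
eef_pos: [587.5, -175.0, 251.0]
tcp_rot: [-3.141, -0.0, 1.356]
contact_force: [0.9, 0.6, 0.3]
opening: 1.0
grasp_force: 0.0
```

move_arm([
  [0,0,0,-0.005,0,0,0.05],
  [0,0,0,-0.005,0,0,0.05],
])

```text
clock: 2.45
eef_pos: [585.1, -178.2, 250.6]
tcp_rot: [-3.14, -0.001, 1.359]
contact_force: [-0.5, -0.1, -0.4]
opening: 0.604
grasp_force: 0.0
```

Run:
```python
from h import *
p,d=grab_frame("wrist"); c=camera_params("wrist"); np.savez("w2.npz",p=p,d=d,T=c["world_from_camera"])
cv2.imwrite("pics/w2.png",p[:,:,::-1])
e=sensors.sense();print(np.round(e["eef_pos"],1),np.round(e["tcp_rot"],3))
```

```text
[ 585.1 -177.5  250.8] [-3.14e+00 -1.00e-03  1.36e+00]
```

View pics/w2.png

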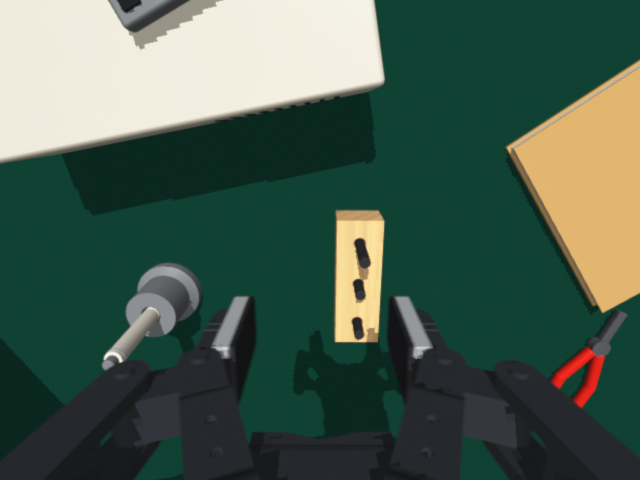

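w1 shows the target coil with its bore at (358,130). w2 shows the rack with the long core from (360,242) to its top at (365,264), and the pen with its top at (112,360). Now the precise measurements.

Run:
```python
from h import *
K=camera_params("wrist")["camera_matrix"]
W={n:np.load(n+".npz") for n in("w1","w2")}
C={n:dict(camera_matrix=K,world_from_camera=W[n]["T"]) for n in W}
C["top"]=camera_params("top");C["scene"]=camera_params("scene")
D={**W,"top":np.load("top0.npz"),"scene":np.load("scene0.npz")}
def blob(n,box,f):
    x0,y0,x1,y1=box; p=D[n]["p"][y0:y1,x0:x1].astype(int); m=f(p).astype(np.uint8)
    k,l,st,ce=cv2.connectedComponentsWithStats(m); i=1+st[1:,4].argmax(); v,u=np.where(l==i); return u+x0,v+y0
dark=lambda p:p.max(2)<75
def endpt(n,box):
    # rod axis line via PCA; lower/upper image ends along the axis
    u,v=blob(n,box,dark); q=np.c_[u,v].astype(float); m=q.mean(0); w=np.linalg.svd(q-m,full_matrices=False)[2][0]; w*=np.sign(w[1]); t=(q-m)@w
    wd=np.ptp((q-m)@[-w[1],w[0]]); print(n,len(q),"axis",w.round(2),"ends",(m+w*t.min()).round(1),(m+w*t.max()).round(1),"width",wd.round(1)); return m,w,t
for n,box in dict(w2=(350,232,378,272),top=(424,168,442,186),scene=(128,290,146,320)).items(): endpt(n,box)
for n,b in dict(w2=(345,230,380,350),top=(425,165,480,195),scene=(70,285,165,345)).items():
    P=cloud(C[n],D[n]["d"])[b[1]:b[3],b[0]:b[2]].reshape(-1,3); k=(P[:,2]>84)&(P[:,2]<96)&(abs(P[:,0]-610)<25)&(abs(P[:,1]+225)<25)
    print(n,"core cloud z>84",k.sum(),np.round(P[k].mean(0),1),np.round(np.median(P[k],0),1),np.round(P[k].min(0),1),np.round(P[k].max(0),1))
P=cloud(C["w2"],W["w2"]["d"]);z=P[...,2];b=np.s_[200:350,320:395];k=(z[b]>36)&(z[b]<43);r=cv2.minAreaRect(P[b][k][:,:2].astype(np.float32));print("rack top",r,np.median(z[b][k]))
# coil: white flange by minAreaRect at z=70; bore blob
for n,b in dict(w1=(300,70,420,190),top=(205,255,255,290)).items():
    u,v=blob(n,b,lambda p:p.min(2)>150); r=cv2.minAreaRect(np.c_[u,v].astype(np.float32)); 
    hull=cv2.convexHull(np.c_[u,v].astype(np.int32)); M=cv2.moments(hull); c=(M["m10"]/M["m00"],M["m01"]/M["m00"])
    P=cloud(C[n],D[n]["d"]); print(n,"flange px",np.round(c,1),"z",np.median(P[v,u,2]),"ray@70",onz(C[n],c,70).round(1), "rect",np.round(r[1],1)); C[n]["px"]=c
print("cross",cross(ray(C["w1"],C["w1"]["px"]),ray(C["top"],C["top"]["px"])))
# pen
for n,b in dict(w2=(80,250,220,400),top=(430,245,475,285),scene=(150,200,190,275)).items():
    P=cloud(C[n],D[n]["d"])[b[1]:b[3],b[0]:b[2]].reshape(-1,3)
    for lo,hi in[(60,80),(80,100),(100,120),(128,140),(50,58)]:
        k=(P[:,2]>lo)&(P[:,2]<hi)&(np.hypot(P[:,0]-398,P[:,1]+248)<40); 
        if k.sum()>3: print(n,lo,hi,k.sum(),np.round(P[k].mean(0),1),np.round((P[k].min(0)+P[k].max(0))/2,1))
```

```text
w2 258 axis [0.26 0.97] ends [358.1 239. ] [365.4 266.9] width 9.5
top 91 axis [-0.99  0.15] ends [441.4 170.8] [424.7 173.4] width 14.2
scene 150 axis [0.29 0.96] ends [131.6 292.1] [139.  316.7] width 10.2
w2 core cloud z>84 126 [ 612.  -225.3   89.4] [ 612.  -225.1   89.8] [ 607.3 -231.2   84. ] [ 616.7 -221.1   92.1]
top core cloud z>84 13 [ 610.3 -224.7   89. ] [ 609.7 -224.7   89.6] [ 606.1 -228.8   85.1] [ 614.7 -220.8   92.8]
scene core cloud z>84 29 [ 611.3 -225.1   88.4] [ 611.4 -224.8   89. ] [ 605.8 -230.1   84.6] [ 614.8 -221.2   91.6]
rack top ((603.31982421875, -267.3903503417969), (130.5908660888672, 44.244140625), 77.74189758300781) 40.396695065175834
w1 flange px [356.5 129.8] z 70.03714786673777 ray@70 [391.8 277.3  70. ] rect [60.4 60.7]
top flange px [227.9 270.7] z 70.10170507268867 ray@70 [390. 272.  70.] rect [21.7 22. ]
cross (array([395.6020505 , 277.27308461,  34.02568742]), np.float64(0.5092312847994824))
w2 60 80 223 [ 405.3 -247.1   70.1] [ 402.2 -249.1   70. ]
w2 80 100 267 [ 405.2 -247.2   90.2] [ 402.4 -249.4   89.9]
w2 100 120 313 [ 405.1 -247.1  110.3] [ 402.  -249.3  110. ]
w2 128 140 160 [ 402.2 -248.3  132.9] [ 401.6 -247.6  132.3]
w2 50 58 1464 [ 404.4 -247.5   54.8] [ 401.1 -250.6   53.9]
top 60 80 34 [ 397.6 -247.    65.5] [ 398.3 -249.8   69.3]
top 80 100 14 [ 396.5 -244.7   90.1] [ 398.1 -246.6   90.6]
top 100 120 16 [ 396.  -245.7  108.7] [ 396.7 -247.3  109.7]
top 128 140 23 [ 398.4 -248.3  132.7] [ 398.5 -247.3  133.9]
top 50 58 189 [ 396.7 -246.9   54.5] [ 399.7 -249.1   54. ]
scene 60 80 57 [ 402.9 -247.6   69.9] [ 402.4 -248.7   70. ]
scene 80 100 60 [ 402.5 -247.8   90.3] [ 400.4 -249.3   89.9]
scene 100 120 63 [ 402.5 -247.7  110.9] [ 400.4 -249.1  110.1]
scene 128 140 22 [ 399.7 -249.1  132.5] [ 399.  -249.3  132.3]
scene 50 58 217 [ 403.3 -247.6   54.8] [ 397.5 -250.4   54. ]
```

Run:
```python
from h import *
s=sensors.sense();e=s["eef_pos"];print(np.round(e,1),np.round(s["tcp_rot"],3))
rel((*e,1.359),(611.3,-225.5,120,1.357));rel((*e,1.359),(611.3,-225.5,61,1.357))
```

```text
[ 585.1 -177.5  250.8] [-3.14e+00 -1.00e-03  1.36e+00]
turn z 0.0020 shift [-0.0414  0.0357  0.1308] min rows 2.3
turn z 0.0020 shift [-0.0414  0.0357  0.1898] min rows 3.2
```

move_arm([
  [0,0,0,-0.021,0.018,0.03,0.05],
  [0,0,0,-0.041,0.0355,0.07,0.04],
  [0,0,0,-0.0415,0.0355,0.11,0.04],
  [0,0,0,-0.0415,0.0355,0.13,0.04],
  [0,0,0,-0.0415,0.0355,0.13,0.04],
])

```text
clock: 3.12
eef_pos: [610.8, -225.3, 120.5]
tcp_rot: [-3.139, -0.0, 1.36]
contact_force: [-0.1, -0.1, -0.1]
opening: 0.466
grasp_force: 0.0
```

Run:
```python
from h import *
p,d=grab_frame("wrist"); c=camera_params("wrist")
cv2.imwrite("pics/w3.png",p[:,:,::-1]); s=sensors.sense();e=s["eef_pos"];print(np.round(e,1),np.round(s["tcp_rot"],3),s["opening"])
P=cloud(c,d).reshape(-1,3); k=(P[:,2]>82)&(P[:,2]<95)&(np.hypot(P[:,0]-611,P[:,1]+225)<14); print(k.sum(),P[k].min(0),P[k].max(0),np.median(P[k],0))
k=(P[:,2]>88)&(P[:,2]<92)&(np.hypot(P[:,0]-611,P[:,1]+225)<14); print(k.sum(),P[k].mean(0))
```

```text
[ 611.8 -225.8  121.9] [-3.142 -0.     1.36 ] 0.47135763506980033
414 [ 608.24579834 -232.27550903   82.00530056] [ 617.9095981  -222.05032197   93.48943672] [ 613.31437792 -225.59688954   90.93833567]
286 [ 613.20123073 -226.50210163   90.88367177]
```

View pics/w3.png

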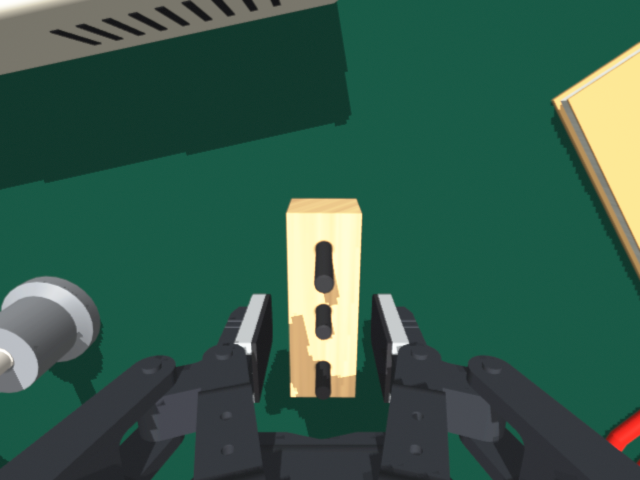

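w3 shows the long core top at (324,283), centred between the fingers. The neighbouring cores are clear of them. Descend 60 mm and close.

move_arm([
  [0,0,0,0,0,0.025,0.04],
  [0,0,0,0,0,0.048,0.04],
  [0,0,0,0,0,0.06,0.04],
  [0,0,0,0,0,0.06,0.02],
  [0,0,0,0,0,0.06,0.005],
  [0,0,0,0,0,0.06,0.005],
  [0,0,0,0,0,0.06,0.005],
  [0,0,0,0,0,0.06,0.005],
], grip_force=35)

```text
clock: 4.18
eef_pos: [612.3, -227.0, 62.5]
tcp_rot: [3.14, 0.0, 1.359]
contact_force: [-2.8, 0.7, 6.3]
opening: 0.098
grasp_force: 35.0
```

Run:
```python
from h import *
s=sensors.sense();print({k:np.round(v,3).tolist() for k,v in s.items()})
```

```text
{'clock': 4.175, 'qpos': [-0.357, 0.582, 1.689, 0.0, 0.869, -0.145], 'qvel': [0.0, -0.001, 0.0, 0.0, -0.0, 0.001], 'joint_efforts': [-0.116, -65.023, -26.207, -0.049, -0.686, 0.0], 'eef_pos': [612.259, -226.955, 62.482], 'tcp_rot': [3.14, 0.0, 1.359], 'contact_force': [-2.794, 0.688, 6.325], 'wrist_torque': [0.135, 0.371, -0.018], 'grasp_force': 34.961, 'opening': 0.098}
```

move_arm([
  [0,0,0,0,0,-0.01,0.005],
  [0,0,0,0,0,-0.03,0.005],
  [0,0,0,0,0,-0.06,0.005],
  [0,0,0,0,0,-0.095,0.005],
  [0,0,0,0,0,-0.13,0.005],
  [0,0,0,0,0,-0.15,0.005],
  [0,0,0,0,0,-0.15,0.005],
])

```text
clock: 5.05
eef_pos: [612.5, -227.0, 213.3]
tcp_rot: [3.138, 0.001, 1.359]
contact_force: [0.2, -0.4, 0.6]
opening: 0.104
grasp_force: 34.2
```

Run:
```python
from h import *
s=sensors.sense();e=s["eef_pos"];print(np.round(e,1),np.round(s["tcp_rot"],3),s["opening"],s["grasp_force"],s["contact_force"])
rel((*e,1.359),(392,276,212,2.16))
```

```text
[ 612.5 -227.   213.3] [3.138e+00 1.000e-03 1.359e+00] 0.10352375202275384 34.210594079922885 [ 0.24784631 -0.38352315  0.55939211]
turn z -0.8010 shift [ 0.4454 -0.3214  0.0013] min rows 8.8
```

Converted, -0.22 rad is -0.1401.

move_arm([
  [0,0,-0.0127,0.013,-0.01,0,0.005],
  [0,0,-0.0446,0.04,-0.03,0,0.005],
  [0,0,-0.0891,0.08,-0.058,0,0.005],
  [0,0,-0.1401,0.12,-0.087,0,0.005],
  [0,0,-0.191,0.16,-0.115,0,0.005],
  [0,0,-0.2419,0.2,-0.144,0,0.005],
  [0,0,-0.2801,0.23,-0.166,0,0.005],
  [0,0,-0.3183,0.25,-0.18,0,0.005],
])

```text
clock: 6.05
eef_pos: [485.5, 57.4, 209.7]
tcp_rot: [-3.138, -0.001, 1.863]
contact_force: [-0.3, -0.4, -0.1]
opening: 0.099
grasp_force: 34.2
```

Run:
```python
from h import *
s=sensors.sense();e=s["eef_pos"];print(np.round(e,1),np.round(s["tcp_rot"],3),s["opening"],s["grasp_force"])
rel((*e,1.859),(392,276,212,2.16))
```

```text
[485.5  57.4 209.7] [-3.138e+00 -1.000e-03  1.863e+00] 0.09852448791379362 34.20601023361087
turn z -0.3010 shift [ 0.2362 -0.0275 -0.0023] min rows 3.8
```

Converted, -0.3 rad is -0.191.

move_arm([
  [0,0,-0.0318,0.04,-0.005,0,0.005],
  [0,0,-0.0764,0.09,-0.01,0,0.005],
  [0,0,-0.121,0.14,-0.016,0,0.005],
  [0,0,-0.1592,0.19,-0.022,0,0.005],
  [0,0,-0.1783,0.22,-0.026,0,0.005],
  [0,0,-0.191,0.236,-0.0275,0,0.005],
  [0,0,-0.191,0.236,-0.0275,0,0.005],
  [0,0,-0.191,0.236,-0.0275,0,0.005],
])

```text
clock: 7.05
eef_pos: [394.9, 273.1, 210.9]
tcp_rot: [-3.141, 0.0, 2.158]
contact_force: [0.5, 0.1, -0.8]
opening: 0.101
grasp_force: 34.2
```

Run:
```python
from h import *
s=sensors.sense();e=s["eef_pos"];print(np.round(e,1),np.round(s["tcp_rot"],3),np.round(s["qvel"],3))
p,d=grab_frame("wrist"); c=camera_params("wrist");np.savez("w4.npz",p=p,d=d,T=c["world_from_camera"])
cv2.imwrite("pics/w4.png",p[:,:,::-1])
for n in("top","scene"):
    q,dd=grab_frame(n);np.savez(n+"4.npz",p=q,d=dd)
P=cloud(c,d)
for lo,hi,R in[(67,73,40),(155,163,15),(163,170,15),(170,180,15),(180,190,15)]:
    z=P[...,2];k=(z>lo)&(z<hi)&(np.hypot(P[...,0]-392,P[...,1]-276)<R)
    if k.sum()>5:
        r=cv2.minAreaRect(P[k][:,:2].astype(np.float32));print(lo,hi,k.sum(),P[k].mean(0).round(1),np.round(r[0],1),np.round(r[1],1),np.median(P[k][:,2]))
```

```text
[394.9 273.1 210.9] [-3.141  0.     2.158] [-0.009 -0.004 -0.003 -0.001 -0.001  0.003]
67 73 3461 [394.1 274.   70.1] [394.6 273.2] [46.7 46.3] 70.1607404284328
155 163 30 [394.  276.1 161.5] [394.2 275. ] [9.5 4.1] 161.74772172006607
163 170 92 [393.6 275.9 166.4] [393.8 275.4] [9.4 4.4] 166.61163727418545
170 180 154 [393.8 276.  175.1] [394.3 275.1] [9.9 5.6] 175.0089869211037
180 190 177 [393.6 275.9 185.1] [394.3 275.1] [9.9 5.1] 185.26148508939121
```

View pics/w4.png

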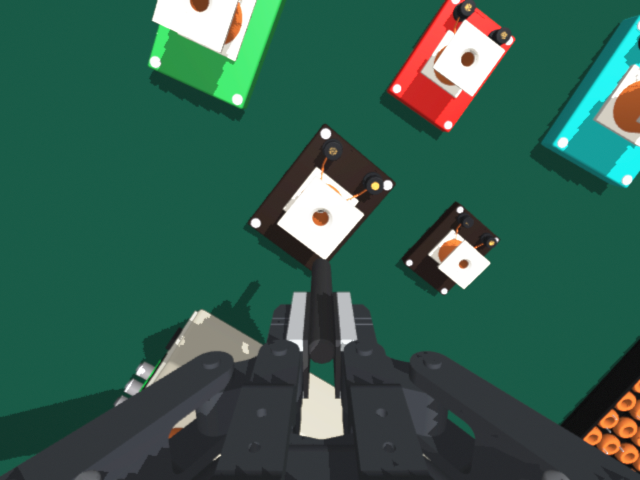

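w4 shows the target mouth at (321,217) and the held core's lower end at (321,262), hanging straight. Now I'll compute the offset between them in this same camera.

```bash
cat > off.py <<'E'
from h import *
def run(p,d,c,e,yaw,zb):
    x=np.array([np.cos(yaw),np.sin(yaw)]);y=np.array([np.sin(yaw),-np.cos(yaw)])
    P=cloud(c,d);z=P[...,2];e=np.array(e[:2])
    k=(z>zb+4)&(z<zb+25)&(np.hypot(P[...,0]-e[0],P[...,1]-e[1])<13);q=P[k]
    for lo in np.arange(zb+4,zb+24,5):
        s=q[(q[:,2]>=lo)&(q[:,2]<lo+5)][:,:2]-e
        if len(s)>5:
            a,b=s@x,s@y; # circle fit r=5 on front surface
            from scipy.optimize import least_squares
            f=least_squares(lambda w:np.hypot(a-w[0],b-w[1])-5,[-1,0],loss="soft_l1",f_scale=.3).x
            print("core z%.0f n%d tool x,y off from tcp"%(lo,len(s)),f.round(2),"world",(e+f[0]*x+f[1]*y).round(1))
    near=np.hypot(P[...,0]-393,P[...,1]-275)<45
    m=((p.min(2)>140)&near&(abs(z-70)<4)).astype(np.uint8)
    cs,h=cv2.findContours(m,cv2.RETR_CCOMP,cv2.CHAIN_APPROX_NONE)
    i=max(range(len(cs)),key=lambda i:cv2.contourArea(cs[i]))
    M=np.array([onz(c,u,70)[:2] for u in cs[i][:,0].astype(float)],np.float32);r=cv2.minAreaRect(M);print("flange",np.round(r[0],1),np.round(r[1],1))
    for j in range(len(cs)):
        if h[0][j][3]==i and cv2.contourArea(cs[j])>20:
            M=np.array([onz(c,u,70)[:2] for u in cs[j][:,0].astype(float)],np.float32);E=cv2.fitEllipse(M);print("hole",np.round(E[0],1),np.round(E[1],1),"rel tcp tool",((E[0]-e)@x).round(2),((E[0]-e)@y).round(2))
E
python3 - <<'E'
from off import *
w=np.load("w4.npz");run(w["p"],w["d"],dict(camera_matrix=camera_params("wrist")["camera_matrix"],world_from_camera=w["T"]),sensors.sense()["eef_pos"],2.158,158)
for n in("top","scene"):
    t=np.load(n+"4.npz");P=cloud(camera_params(n),t["d"]);z=P[...,2];m=((t["p"].min(2)>140)&(abs(z-70)<4)&(np.hypot(P[...,0]-393,P[...,1]-275)<45)).astype(np.uint8)
    v,u=np.where(m);M=np.array([onz(camera_params(n),q,70)[:2] for q in zip(u,v)],np.float32);r=cv2.minAreaRect(M);print(n,"flange",np.round(r[0],1),np.round(r[1],1))
E
```

```text
core z162 n61 tool x,y off from tcp [-0.79  0.32] world [395.9 272.7]
core z167 n71 tool x,y off from tcp [-0.71  0.32] world [395.9 272.7]
core z172 n71 tool x,y off from tcp [-0.8   0.32] world [395.9 272.6]
core z177 n86 tool x,y off from tcp [-0.73  0.28] world [395.9 272.7]
flange [394.5 273.5] [46.5 46.4]
hole [394.  274.2] [13.4 13.6] rel tcp tool 1.58 -0.43Traceback (most recent call last):
  File "<stdin>", line 5, in <module>
cv2.error: OpenCV(4.12.0) /io/opencv/modules/imgproc/src/convhull.cpp:143: error: (-215:Assertion failed) total >= 0 && (depth == CV_32F || depth == CV_32S) in function 'convexHull'
```

move_arm([
  [0,0,0,0.0015,-0.0006,0.01,0.005],
  [0,0,0,0.0015,-0.0006,0.03,0.005],
  [0,0,0,0.0015,-0.0006,0.05,0.005],
  [0,0,0,0.0015,-0.0006,0.068,0.005],
  [0,0,0,0.0015,-0.0006,0.078,0.005],
  [0,0,0,0.0015,-0.0006,0.078,0.005],
  [0,0,0,0.0015,-0.0006,0.078,0.005],
])

```text
clock: 8.07
eef_pos: [393.9, 275.1, 133.7]
tcp_rot: [3.141, -0.0, 2.159]
contact_force: [0.4, -0.1, 0.3]
opening: 0.099
grasp_force: 34.2
```

Run:
```python
from off import *
s=sensors.sense();print(s["eef_pos"].round(1) if hasattr(s["eef_pos"],"round") else s["eef_pos"])
p,d=grab_frame("wrist"); c=camera_params("wrist");cv2.imwrite("pics/w5.png",p[100:400,170:470,::-1].repeat(2,0).repeat(2,1))
run(p,d,c,s["eef_pos"],2.158,78)
```

```text
[393.9 275.1 133.7]
core z82 n44 tool x,y off from tcp [-0.76  0.54] world [394.8 274.8]
core z87 n74 tool x,y off from tcp [-0.8   0.69] world [394.9 274.8]
core z92 n71 tool x,y off from tcp [-0.81  0.61] world [394.8 274.8]
core z97 n75 tool x,y off from tcp [-0.73  0.6 ] world [394.8 274.8]
flange [394.1 273.9] [46.7 46.5]
```

View pics/w5.png

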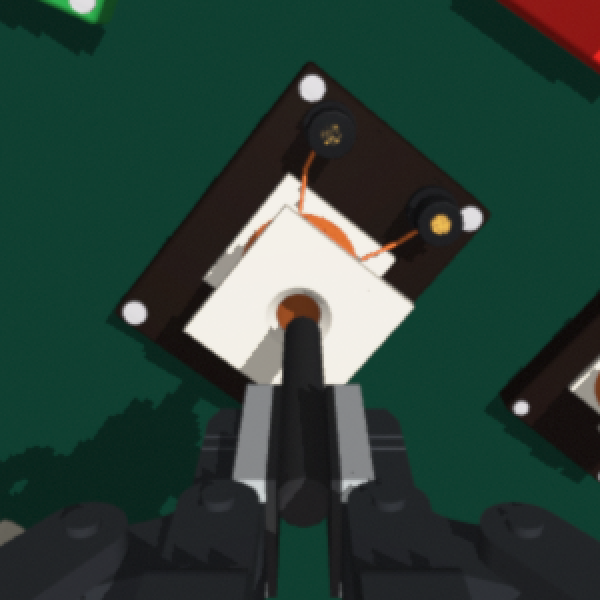

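w5 shows the core tip at crop (303,330), just above the countersink centred at about (301,316). It needs about 0.8 mm of correction along -y, then I'll lower gently.

move_arm([
  [0,0,0,-0.0003,-0.0009,0.002,0.005],
  [0,0,0,-0.0003,-0.0009,0.006,0.005],
  [0,0,0,-0.0003,-0.0009,0.01,0.005],
  [0,0,0,-0.0003,-0.0009,0.013,0.005],
  [0,0,0,-0.0003,-0.0009,0.016,0.005],
  [0,0,0,-0.0003,-0.0009,0.019,0.005],
  [0,0,0,-0.0003,-0.0009,0.022,0.005],
  [0,0,0,-0.0003,-0.0009,0.022,0.005],
])

```text
clock: 9.12
eef_pos: [392.8, 274.1, 111.0]
tcp_rot: [-3.141, 0.0, 2.159]
contact_force: [0.3, -0.7, -0.5]
opening: 0.103
grasp_force: 34.2
```

No contact force, and the end is about 11 mm inside. Continue down.

move_arm([
  [0,0,0,0,0,0.004,0.005],
  [0,0,0,0,0,0.01,0.005],
  [0,0,0,0,0,0.016,0.005],
  [0,0,0,0,0,0.022,0.005],
  [0,0,0,0,0,0.027,0.005],
  [0,0,0,0,0,0.031,0.005],
  [0,0,0,0,0,0.034,0.005],
  [0,0,0,0,0,0.034,0.005],
])

```text
clock: 10.12
eef_pos: [392.9, 274.1, 77.1]
tcp_rot: [-3.141, 0.0, 2.159]
contact_force: [-0.4, -0.1, 0.8]
opening: 0.101
grasp_force: 34.2
```

Bottom expected at TCP of about 72.5. Go 3 mm more, then check the force.

move_arm([
  [0,0,0,0,0,0.001,0.005],
  [0,0,0,0,0,0.002,0.005],
  [0,0,0,0,0,0.003,0.005],
  [0,0,0,0,0,0.003,0.005],
])

```text
clock: 10.62
eef_pos: [392.9, 274.2, 74.2]
tcp_rot: [-3.141, -0.0, 2.159]
contact_force: [-0.9, -0.1, -1.0]
opening: 0.106
grasp_force: 34.2
```

Run:
```python
from h import *
s=sensors.sense();print(s["eef_pos"],s["contact_force"])
p,d=grab_frame("scene");P=cloud(camera_params("scene"),d);z=P[...,2]
k=(np.hypot(P[...,0]-393,P[...,1]-275)<9)&(z>74)&(p.max(2)<90);print(k.sum(),np.percentile(z[k],[0,50,99]) if k.sum() else 0)
```

```text
[392.91857893 274.1548037   74.24128321] [-0.86180542 -0.09131567 -0.96125045]
43 [ 74.99735223 102.48308867 164.89496123]
```

move_arm([
  [0,0,0,0,0,0,0.014],
  [0,0,0,0,0,0,0.02],
  [0,0,0,0,0,0,0.03],
  [0,0,0,0,0,0,0.04],
  [0,0,0,0,0,-0.02,0.04],
  [0,0,0,0,0,-0.06,0.04],
  [0,0,0,0,0,-0.11,0.04],
  [0,0,0,0,0,-0.15,0.04],
])

```text
clock: 11.68
eef_pos: [393.1, 274.3, 226.2]
tcp_rot: [3.14, 0.0, 2.159]
contact_force: [-0.2, 0.6, -0.5]
opening: 0.469
grasp_force: 0.0
```

move_arm([
  [0,0,0,0,0,0,0.04],
  [0,0,0,0,0,0,0.04],
])

```text
clock: 11.92
eef_pos: [392.6, 273.9, 223.7]
tcp_rot: [-3.141, 0.0, 2.159]
contact_force: [0.7, 0.2, -0.1]
opening: 0.469
grasp_force: 0.0
```

Run:
```python
from off import *
s=sensors.sense();e=s["eef_pos"];print(np.round(e,1),np.round(s["tcp_rot"],3))
p,d=grab_frame("wrist"); c=camera_params("wrist");np.savez("w6.npz",p=p,d=d,T=c["world_from_camera"])
run(p,d,c,s["eef_pos"],2.159,74)
P=cloud(c,d);z=P[...,2];k=(np.hypot(P[...,0]-394,P[...,1]-274)<14)&(z>74)&(z<112)
print("top",np.percentile(z[k],[50,95,99]));q=P[k&(z>98.3)];print(len(q),q.mean(0),(q.min(0)+q.max(0))/2,cv2.minEnclosingCircle(q[:,:2].astype(np.float32)))
rel((*e,2.159),(401,-248.5,225,1.2))
cv2.imwrite("pics/w6.png",p[:,:,::-1])
```

```text
[392.6 273.9 223.7] [-3.141  0.     2.159]
core z78 n20 tool x,y off from tcp [-0.85  0.7 ] world [393.6 273.5]
core z83 n19 tool x,y off from tcp [-0.96  0.6 ] world [393.6 273.4]
core z88 n23 tool x,y off from tcp [-0.82  0.49] world [393.4 273.5]
core z93 n27 tool x,y off from tcp [-0.83  0.71] world [393.6 273.6]
flange [393.7 273.4] [46.5 46.2]
hole [395.1 271. ] [13.9 22.6] rel tcp tool -3.77 0.53
top [ 98.66803134 100.57794447 100.91676264]
136 [393.30147313 273.92755059  99.53775663] [393.47457958 273.68853771  99.80189208] ((393.449462890625, 273.7003173828125), 4.886313438415527)
turn z 0.9590 shift [-0.4393 -0.2828 -0.0013] min rows 8.4
```

View pics/w6.png

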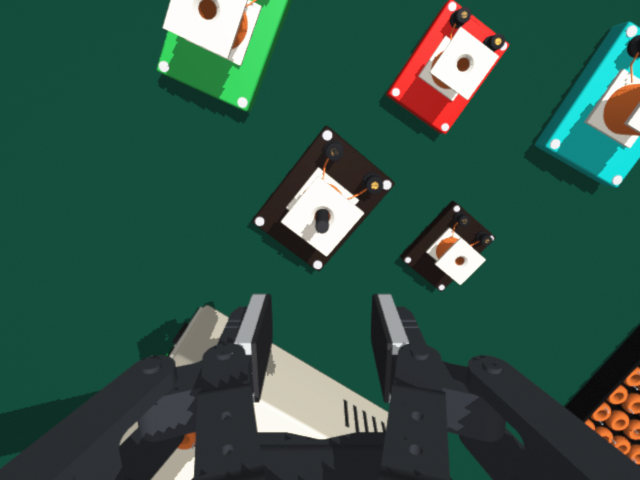

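w6 shows the core standing in the target coil at (322,218). Its top measures z = 100 and it is vertical. Now move to the pen.

Converted, 0.68 rad is 0.4329.

move_arm([
  [0,0,0.0318,-0.02,-0.013,0,0.05],
  [0,0,0.0955,-0.06,-0.04,0,0.05],
  [0,0,0.1592,-0.1,-0.064,0,0.05],
  [0,0,0.2228,-0.14,-0.09,0,0.05],
  [0,0,0.2865,-0.185,-0.12,0,0.05],
  [0,0,0.3501,-0.23,-0.148,0,0.05],
  [0,0,0.3947,-0.265,-0.17,0,0.05],
  [0,0,0.4329,-0.285,-0.183,0,0.05],
])

```text
clock: 12.98
eef_pos: [397.8, -66.2, 222.9]
tcp_rot: [-3.139, 0.0, 1.475]
contact_force: [0.2, 0.1, 0.6]
opening: 0.586
grasp_force: 0.0
```

Run:
```python
from h import *
s=sensors.sense();e=s["eef_pos"];print(np.round(e,1),np.round(s["tcp_rot"],3))
rel((*e,2.159-.68),(401,-248.5,225,1.2))
```

```text
[397.8 -66.2 222.9] [-3.139  0.     1.475]
turn z 0.2790 shift [-0.1813  0.0199 -0.0021] min rows 2.9
```

Converted, 0.28 rad is 0.1783.

move_arm([
  [0,0,0.0382,-0.035,0.004,0,0.05],
  [0,0,0.0828,-0.08,0.009,0,0.05],
  [0,0,0.1273,-0.125,0.014,0,0.05],
  [0,0,0.1592,-0.16,0.018,0,0.05],
  [0,0,0.1783,-0.181,0.02,0,0.05],
  [0,0,0.1783,-0.181,0.02,0,0.05],
  [0,0,0.1783,-0.181,0.02,0,0.05],
])

```text
clock: 13.85
eef_pos: [401.4, -245.7, 223.2]
tcp_rot: [-3.139, -0.001, 1.199]
contact_force: [-0.2, 0.6, 0.1]
opening: 0.587
grasp_force: 0.0
```

Run:
```python
from h import *
from scipy.optimize import least_squares
s=sensors.sense();e=s["eef_pos"];print(np.round(e,1),np.round(s["tcp_rot"],3))
p,d=grab_frame("wrist"); c=camera_params("wrist");cv2.imwrite("pics/w7.png",p[:,:,::-1])
P=cloud(c,d);z=P[...,2]
for lo in(60,75,90,105,118,128,133):
    k=(z>lo)&(z<lo+8)&(np.hypot(P[...,0]-401,P[...,1]+248)<14);q=P[k]
    if len(q)<10: continue
    r=7.5 if lo<120 else 5
    f=least_squares(lambda w:np.hypot(q[:,0]-w[0],q[:,1]-w[1])-r,[400,-249],loss="soft_l1",f_scale=.3).x;print(lo,len(q),f.round(1),q.mean(0).round(1),q.max(0)[2])
k=(abs(z-55)<2)&(np.hypot(P[...,0]-401,P[...,1]+248)<30);print(cv2.minAreaRect(P[k][:,:2].astype(np.float32)),cv2.minEnclosingCircle(P[k][:,:2].astype(np.float32)))
```

```text
[ 401.4 -245.7  223.2] [-3.139e+00 -1.000e-03  1.199e+00]
60 43 [ 400.7 -251.3] [ 402.7 -245.4   64.3] 67.8201493990407
75 51 [ 400.7 -251.2] [ 402.8 -245.6   78.7] 82.80749900956584
90 61 [ 400.6 -251.1] [ 403.  -245.5   93.9] 97.86222837856235
105 71 [ 400.7 -251.2] [ 402.9 -245.6  109.3] 112.99882013465376
118 81 [ 400.6 -251.1] [ 402.6 -245.7  122.2] 125.94565235995336
128 231 [ 400.7 -251.1] [ 401.  -249.8  133.7] 135.97082814790343
133 187 [ 400.6 -251.8] [ 400.8 -250.4  135. ] 137.25414195415635
((401.34912109375, -249.9984588623047), (45.76926803588867, 46.98459243774414), 67.72637176513672) ((400.83270263671875, -251.0034942626953), 24.135263442993164)
```

View pics/w7.png

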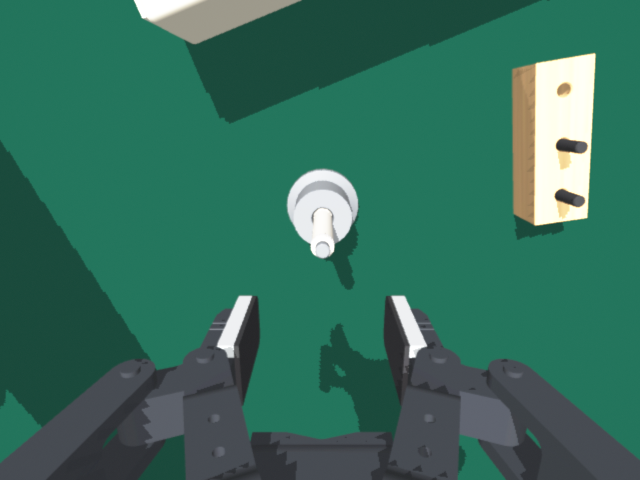

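w7 shows the pen's button top at (322,250) in its stand, axis about (400.6,-251) and top z = 135. The rack's end hole is empty and both short cores are in place. Descend 149 mm and grip.

move_arm([
  [0,0,0,-0.0048,0.0009,0.02,0.05],
  [0,0,0,-0.0048,0.0009,0.06,0.05],
  [0,0,0,-0.0048,0.0009,0.1,0.045],
  [0,0,0,-0.0048,0.0009,0.13,0.045],
  [0,0,0,-0.0048,0.0009,0.149,0.045],
  [0,0,0,-0.0048,0.0009,0.149,0.03],
  [0,0,0,-0.0048,0.0009,0.149,0.01],
  [0,0,0,-0.0048,0.0009,0.149,0.01],
], grip_force=40)

```text
clock: 14.9
eef_pos: [401.2, -251.0, 76.0]
tcp_rot: [3.141, -0.0, 1.199]
contact_force: [-0.9, 1.2, -1.1]
opening: 0.164
grasp_force: 38.9
```

move_arm([
  [0,0,0,0,0,0,0.01],
  [0,0,0,0,0,0,0.01],
  [0,0,0,0,0,0,0.01],
])

```text
clock: 15.28
eef_pos: [401.1, -251.2, 75.8]
tcp_rot: [-3.142, -0.0, 1.199]
contact_force: [-2.7, 3.6, 6.8]
opening: 0.164
grasp_force: 39.8
```

move_arm([
  [0,0,0,0,0,-0.01,0.01],
  [0,0,0,0,0,-0.03,0.01],
  [0,0,0,0,0,-0.06,0.01],
  [0,0,0,0,0,-0.1,0.01],
  [0,0,0,0,0,-0.135,0.01],
  [0,0,0,0,0,-0.155,0.01],
  [0,0,0,0,0,-0.16,0.01],
  [0,0,0,0,0,-0.16,0.01],
])

```text
clock: 16.27
eef_pos: [401.3, -251.5, 235.3]
tcp_rot: [3.141, 0.0, 1.199]
contact_force: [-0.3, -0.0, 0.5]
opening: 0.168
grasp_force: 39.0
```

Run:
```python
from h import *
s=sensors.sense();e=s["eef_pos"];print(np.round(e,1),np.round(s["tcp_rot"],3),s["opening"],np.round(s["contact_force"],2))
rel((*e,1.199),(394,273.5,236,2.159))
```

```text
[ 401.3 -251.5  235.3] [3.141 0.    1.199] 0.16776021943714697 [-0.29 -0.04  0.5 ]
turn z -0.9600 shift [ 0.4865 -0.1975 -0.0007] min rows 8.4
```

Converted, -0.51 rad is -0.3247.

move_arm([
  [0,0,-0.0191,0.015,-0.006,-0.005,0.01],
  [0,0,-0.0637,0.05,-0.02,-0.01,0.01],
  [0,0,-0.1146,0.09,-0.036,-0.01,0.01],
  [0,0,-0.1655,0.13,-0.053,-0.01,0.01],
  [0,0,-0.2165,0.17,-0.069,-0.01,0.01],
  [0,0,-0.2674,0.21,-0.085,-0.01,0.01],
  [0,0,-0.3056,0.24,-0.098,-0.01,0.01],
  [0,0,-0.3247,0.26,-0.105,-0.01,0.01],
])

```text
clock: 17.27
eef_pos: [396.6, 31.1, 244.7]
tcp_rot: [-3.14, -0.0, 1.713]
contact_force: [0.1, -0.5, -0.9]
opening: 0.166
grasp_force: 39.0
```

Run:
```python
from h import *
s=sensors.sense();e=s["eef_pos"];print(np.round(e,1),np.round(s["tcp_rot"],3),s["opening"])
rel((*e,1.199+.51),(394,273.5,246,2.159))
```

```text
[396.6  31.1 244.7] [-3.14  -0.     1.713] 0.16594626968378248
turn z -0.4500 shift [ 0.2405  0.0308 -0.0013] min rows 3.9
```

Converted, -0.45 rad is -0.2865.

move_arm([
  [0,0,-0.0382,0.03,0.004,0,0.01],
  [0,0,-0.0891,0.07,0.009,0,0.01],
  [0,0,-0.1401,0.115,0.015,0,0.01],
  [0,0,-0.191,0.16,0.021,0,0.01],
  [0,0,-0.2355,0.195,0.025,0,0.01],
  [0,0,-0.2674,0.22,0.028,0,0.01],
  [0,0,-0.2865,0.237,0.031,0,0.01],
  [0,0,-0.2865,0.237,0.031,0,0.01],
])

```text
clock: 18.27
eef_pos: [395.4, 268.8, 244.9]
tcp_rot: [-3.141, -0.0, 2.161]
contact_force: [0.2, -0.8, -0.2]
opening: 0.163
grasp_force: 39.0
```

move_arm([
  [0,0,0,0,0,0,0.01],
  [0,0,0,0,0,0,0.01],
])

```text
clock: 18.52
eef_pos: [395.9, 267.3, 245.2]
tcp_rot: [-3.141, 0.0, 2.158]
contact_force: [-0.2, -0.4, -0.8]
opening: 0.162
grasp_force: 39.0
```

```bash
cat > pen.py <<'E'
from h import *
from scipy.optimize import least_squares
def run(name):
    s=sensors.sense();e=np.array(s["eef_pos"]);yaw=s["tcp_rot"][2];print(e.round(1),np.round(s["tcp_rot"],4),round(s["opening"],3))
    x=np.array([np.cos(yaw),np.sin(yaw)]);y=np.array([np.sin(yaw),-np.cos(yaw)])
    out={}
    for n in("wrist","scene","top"):
        p,d=grab_frame(n);c=camera_params(n);P=cloud(c,d);z=P[...,2];np.savez(f"{name}_{n}.npz",p=p,d=d)
        near=np.hypot(P[...,0]-e[0],P[...,1]-e[1])<14; tip=e[2]-70.8
        q=P[near&(z>tip-5)&(z<tip+25)&(z>102)]
        if len(q)>8: print(n,"pen low pts",len(q),"zmin",np.sort(q[:,2])[[0,3]].round(1))
        res={}
        for nm,lo,hi,r in(("core",75,96,5),("penbody",tip+27,tip+50,7.5)):
            k=near&(z>lo)&(z<hi)
            if nm=="core":k&=p.max(2)<110
            q=P[k]
            if len(q)<8:continue
            f=least_squares(lambda w:np.hypot(q[:,0]-w[0],q[:,1]-w[1])-r,e[:2],loss="soft_l1",f_scale=.3).x;res[nm]=f;print(n,nm,len(q),f.round(1),"tool off",((f-e[:2])@x).round(1),((f-e[:2])@y).round(1))
        k=near&(z>98)&(z<102);
        if k.sum():print(n,"coretop z",np.percentile(z[k],[50,95]).round(1),P[k].mean(0).round(1))
        if len(res)==2: v=res["core"]-res["penbody"];print(n,"MOVE tool x,y",(v@x).round(2),(v@y).round(2))
E
python3 -c "
import pen;pen.run('a')"
```

```text
[395.9 267.3 245.2] [-3.1413e+00  2.0000e-04  2.1576e+00] 0.162
wrist pen low pts 145 zmin [174.8 175.6]
wrist core 69 [394.1 273.9] tool off 6.5 2.2
wrist penbody 534 [397.  266.6] tool off -1.1 0.5
wrist coretop z [ 99.8 101.1] [393.9 274.2  99.9]
wrist MOVE tool x,y 7.67 1.67
scene pen low pts 53 zmin [176.3 177.5]
scene core 36 [399.4 271.5] tool off 1.6 5.2
scene penbody 88 [394.5 267.5] tool off 1.0 -1.1
scene coretop z [ 99.7 101.6] [393.1 274.7  99.8]
scene MOVE tool x,y 0.67 6.27
```

move_arm([
  [0,0,0,0.004,0.001,0,0.01],
  [0,0,0,0.0077,0.0016,0.01,0.01],
  [0,0,0,0.0077,0.0016,0.02,0.01],
  [0,0,0,0.0077,0.0016,0.032,0.01],
  [0,0,0,0.0077,0.0016,0.042,0.01],
  [0,0,0,0.0077,0.0016,0.048,0.01],
  [0,0,0,0.0077,0.0016,0.048,0.01],
  [0,0,0,0.0077,0.0016,0.048,0.01],
])

```text
clock: 19.68
eef_pos: [393.2, 275.5, 197.5]
tcp_rot: [3.141, -0.0, 2.159]
contact_force: [0.3, -0.5, -0.1]
opening: 0.163
grasp_force: 39.0
```

Run:
```python
import pen;pen.run('b')
from h import *
w=np.load("b_wrist.npz")["p"][140:400,220:420,::-1];s=np.load("b_scene.npz")["p"][170:300,350:480,::-1]
cv2.imwrite("pics/b.png",np.hstack([cv2.resize(w,(400,520)),cv2.resize(s,(390,520))]))
# pen axis per height in wrist
P=cloud(camera_params("wrist"),np.load("b_wrist.npz")["d"]);z=P[...,2];e=sensors.sense()["eef_pos"]
for lo in(154,162,170):
    q=P[(z>lo)&(z<lo+8)&(np.hypot(P[...,0]-e[0],P[...,1]-e[1])<12)]
    print(lo,len(q),pen.least_squares(lambda w:np.hypot(q[:,0]-w[0],q[:,1]-w[1])-7.5,e[:2],loss="soft_l1",f_scale=.3).x.round(2))
```

```text
[393.2 275.5 197.5] [ 3.1412 -0.      2.1588] 0.163
wrist pen low pts 142 zmin [126.2 127.5]
wrist core 119 [394.1 273.9] tool off -1.8 -0.2
wrist penbody 530 [394.2 274.8] tool off -1.1 0.5
wrist coretop z [100.  101.1] [393.6 274.4  99.9]
wrist MOVE tool x,y -0.67 -0.63
scene pen low pts 49 zmin [128.  129.6]
scene core 38 [391.1 274.6] tool off 0.5 -2.3
scene penbody 76 [391.3 275.3] tool off 1.0 -1.7
scene coretop z [ 99.7 101. ] [393.5 274.3  99.8]
scene MOVE tool x,y -0.45 -0.53
154 162 [394.16 274.74]
162 182 [394.23 274.75]
170 216 [394.25 274.79]
```

View pics/b.png

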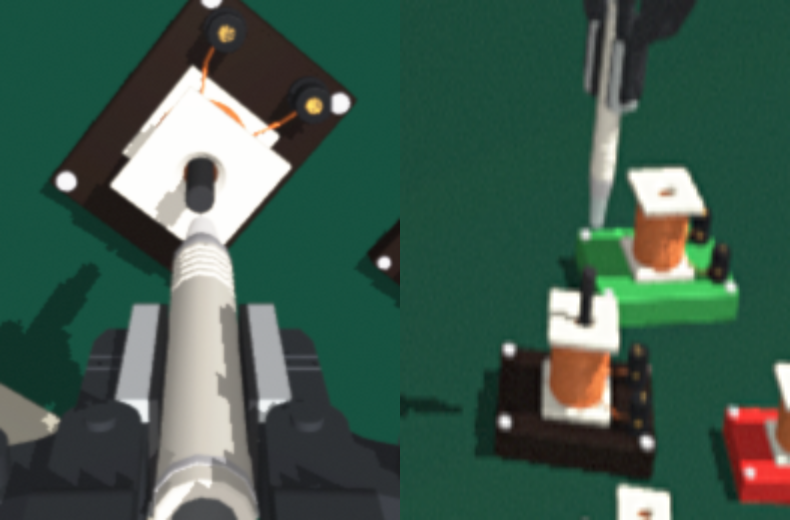

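The picture shows the pen hanging upright with its tip above the core: wrist crop tip (207,225) over core (200,190), scene crop tip (597,222) over core top (587,270). I'll check the lateral centring in the scene view by casting rays.

```bash
cat > sc.py <<'E'
from h import *
def run(f,x0=393.5):
    w=np.load(f);p=w["p"].astype(int);P=cloud(camera_params("scene"),w["d"]);c=camera_params("scene")
    near=(np.hypot(P[...,0]-x0,P[...,1]-274)<14)
    for nm,lo,hi in(("core",78,98),("pen",104,165)):
        m=near&(P[...,2]>lo)&(P[...,2]<hi)
        if nm=="core":m&=p.max(2)<110
        r=[]
        for v in np.unique(np.where(m)[0]):
            u=np.where(m[v])[0]
            if 3<=len(u)<=9:
                o,d=ray(c,(u.mean(),v));q=o+d*(x0-o[0])/d[0];r.append((v,u.mean(),len(u),q[1],q[2]))
        r=np.array(r);print(f,nm,"y mean",r[:,3].mean().round(2),"sd",r[:,3].std().round(2));print(r[::3].round(1).tolist())
E
python3 -c "
import sc;sc.run('b_scene.npz')"
```

```text
b_scene.npz core y mean 273.7 sd 0.28
[[239.0, 412.5, 4.0, 273.8, 95.3], [242.0, 412.0, 5.0, 273.7, 87.9], [245.0, 411.5, 4.0, 273.5, 80.5]]
b_scene.npz pen y mean 275.5 sd 0.4
[[210.0, 417.0, 3.0, 274.5, 163.4], [213.0, 417.0, 7.0, 275.3, 156.7], [216.0, 417.0, 7.0, 276.2, 149.9], [219.0, 416.0, 5.0, 275.1, 142.9], [222.0, 416.0, 5.0, 275.9, 136.0], [225.0, 415.5, 4.0, 275.8, 129.0]]
```

move_arm([
  [0,0,0,-0.0009,-0.0007,0.002,0.01],
  [0,0,0,-0.0009,-0.0007,0.005,0.01],
  [0,0,0,-0.0009,-0.0007,0.009,0.01],
  [0,0,0,-0.0009,-0.0007,0.012,0.01],
  [0,0,0,-0.0009,-0.0007,0.014,0.01],
  [0,0,0,-0.0009,-0.0007,0.014,0.01],
  [0,0,0,-0.0009,-0.0007,0.014,0.01],
])

```text
clock: 20.7
eef_pos: [393.0, 274.3, 183.3]
tcp_rot: [3.142, -0.0, 2.159]
contact_force: [0.1, -0.2, -0.8]
opening: 0.162
grasp_force: 39.0
```

Run:
```python
import pen,sc;pen.run('c');sc.run('c_scene.npz')
```

```text
[393.  274.3 183.3] [ 3.1415 -0.      2.1588] 0.162
wrist pen low pts 141 zmin [113.2 113.5]
wrist core 140 [394.  273.9] tool off -0.9 0.6
wrist penbody 533 [394.  273.5] tool off -1.1 0.4
wrist coretop z [ 99.8 100.9] [393.2 275.2  99.8]
wrist MOVE tool x,y 0.27 0.2
scene pen low pts 51 zmin [112.4 115.1]
scene core 36 [391.6 274.8] tool off 1.2 -0.8
scene penbody 78 [391.4 274.3] tool off 0.9 -1.3
scene coretop z [ 99.9 101.5] [393.3 274.3 100.1]
scene MOVE tool x,y 0.27 0.47
c_scene.npz core y mean 273.83 sd 0.47
[[239.0, 412.5, 4.0, 273.8, 95.3], [242.0, 412.0, 5.0, 273.7, 87.9], [245.0, 411.5, 4.0, 273.5, 80.5]]
c_scene.npz pen y mean 273.61 sd 1.14
[[210.0, 414.0, 3.0, 268.6, 163.1], [213.0, 416.5, 8.0, 274.3, 156.6], [216.0, 416.0, 7.0, 274.2, 149.8], [219.0, 415.5, 8.0, 274.1, 142.8], [222.0, 415.0, 7.0, 273.9, 135.9], [225.0, 414.5, 6.0, 273.8, 128.9], [228.0, 414.0, 5.0, 273.7, 121.8], [231.0, 413.5, 4.0, 273.5, 114.6]]
```

move_arm([
  [0,0,0,0.0002,0.0002,0.001,0.01],
  [0,0,0,0.0002,0.0002,0.0025,0.01],
  [0,0,0,0.0002,0.0002,0.004,0.01],
  [0,0,0,0.0002,0.0002,0.0047,0.01],
  [0,0,0,0.0002,0.0002,0.0047,0.01],
  [0,0,0,0.0002,0.0002,0.0047,0.01],
  [0,0,0,0.0002,0.0002,0.0047,0.01],
])

```text
clock: 21.72
eef_pos: [393.0, 274.5, 178.6]
tcp_rot: [3.142, -0.0, 2.159]
contact_force: [-0.1, 1.1, -0.6]
opening: 0.163
grasp_force: 39.0
```

Run:
```python
import pen,sc;pen.run('d');sc.run('d_scene.npz')
from h import *
# gap: visible rows between core top face and tip in scene, rays on plane x=393.5
w=np.load("d_scene.npz");c=camera_params("scene")
for v in range(226,244):
    o,d=ray(c,(413,v));q=o+d*(393.5-o[0])/d[0];print(v,q[2].round(1),w["p"][v,411:417].max(1).tolist())
```

```text
[393.  274.5 178.6] [ 3.1415 -0.      2.1587] 0.163
wrist pen low pts 142 zmin [108.  108.8]
wrist core 144 [393.9 273.8] tool off -1.1 0.4
wrist penbody 527 [394.  273.7] tool off -1.1 0.4
wrist coretop z [ 99.7 100.9] [392.8 275.7  99.7]
wrist MOVE tool x,y 0.1 0.0
scene pen low pts 50 zmin [107.6 111.3]
scene core 36 [391.2 274.4] tool off 0.9 -1.5
scene penbody 75 [391.3 274.7] tool off 1.1 -1.4
scene coretop z [ 99.7 101. ] [393.2 274.7  99.8]
scene MOVE tool x,y -0.17 -0.16
d_scene.npz core y mean 273.7 sd 0.28
[[239.0, 412.5, 4.0, 273.8, 95.3], [242.0, 412.0, 5.0, 273.7, 87.9], [245.0, 411.5, 4.0, 273.5, 80.5]]
d_scene.npz pen y mean 274.16 sd 0.29
[[211.0, 416.5, 8.0, 273.8, 161.1], [214.0, 416.5, 8.0, 274.6, 154.3], [217.0, 416.0, 7.0, 274.5, 147.5], [220.0, 415.5, 8.0, 274.4, 140.5], [223.0, 415.0, 7.0, 274.2, 133.6], [226.0, 414.5, 6.0, 274.1, 126.5], [229.0, 414.0, 5.0, 274.0, 119.4], [232.0, 413.5, 4.0, 273.8, 112.2]]
226 126.4 [88, 114, 138, 150, 152, 157]
227 124.0 [149, 155, 157, 159, 168, 183]
228 121.7 [208, 193, 183, 188, 199, 213]
229 119.3 [178, 169, 173, 186, 199, 201]
230 116.9 [121, 139, 162, 175, 186, 171]
231 114.6 [116, 144, 163, 177, 183, 160]
232 112.2 [117, 157, 169, 183, 185, 142]
233 109.8 [122, 168, 176, 188, 181, 118]
234 107.4 [105, 141, 158, 170, 161, 108]
235 105.0 [81, 96, 123, 131, 128, 109]
236 102.6 [71, 77, 87, 95, 106, 108]
237 100.2 [52, 63, 67, 70, 91, 107]
238 97.8 [42, 55, 62, 63, 88, 114]
239 95.4 [35, 48, 53, 64, 127, 183]
240 92.9 [35, 38, 44, 61, 142, 211]
241 90.5 [35, 39, 43, 60, 117, 185]
242 88.0 [32, 38, 44, 53, 87, 147]
243 85.6 [35, 38, 45, 83, 126, 145]
```

The wrist and scene views agree: the pen is centred within about 0.3 mm, with a gap of about 8 mm. Handing in.

```bash
python3 -c "
from rig import order;print(order.sign_off())"
```

```text
the job is handed in; nothing more can be done
None
```

The long core stands on the bottom of the coil's bore, and I handed the job in at about 22 s with the pen held upright and still, centred within about 0.3 mm over the core's top at a gap of about 8 mm.

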